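Reset the hem gauge to the red thread

TASK

The next alteration uses the red thread. On the hem gauge, squeeze the red release lever of the sliding stop, keep it squeezed while you slide the stop along its rail until its yellow pointer points at the red spool, then let go so that the stop locks in that notch. Leave the spools standing where they are.

Things in the scene. Friction and masses are not known exactly. Their poses are not given: they have to be found in the camera images.
- hem_gauge: Hem gauge fixed to the counter: wooden board 145 x 262 x 12 mm with a steel rail. Origin on the counter under the rail's middle; y runs along the rail, x points level across it to the row of spool seats. Notches at y = -80, -40, 0, 40, 80 mm; opposite each, at x = +72 mm, a spool seat. Three seats, never the middle one, hold a spool. Rail and its end blocks rise to 42 mm.
- gauge_stop (a joint): Position of the sliding stop along the gauge's y axis in m, 0 at the middle notch, where it starts; ends at -0.086 and 0.086. Friction about 1 N. It slides only while the lever is squeezed. Let go within about 12 mm of a notch, its spring pin enters the notch and centres the stop to about 2 mm.
- release_lever (a joint): Angle of the spring release lever in rad: 0 let go (pin in a notch), 0.40 fully squeezed to its stop; the pin is clear of the notches above about 0.30, at which the stop can slide. The red bar takes about 4 N to start moving and 9 N when fully squeezed.
- stop_grip (a point): Point on the sliding stop, 105 mm above the counter, midway between red lever bar and fixed black post when squeezed. They face each other along the gauge's x axis; squeeze along it from above: post's outer face 17 mm to +x, bar's outside 33 mm to -x (17 mm squeezed). Along the rail the bar is 50, the post 36 mm long. Bar 16 mm thick, its axis at this height; post's top 13 mm higher.
- stop_mark (a point): Point 72 mm from the rail straight ahead of the stop's yellow pointer, 46 mm above the counter, moving with the stop: the centre of the spool pointed at lies under it. A tall monitor stands behind the gauge and a pole at the left of the counter: swing the arm in at short reach (about 0.43 m) to clear both.
- red_spool_center (a point): Centre of the spool of red thread, 30 mm in diameter, 48 mm tall, standing loose on its seat on the board; halfway up.
- green_spool_center (a point): Centre of the spool of green thread, same size and make; not wanted, to be left standing.
- white_spool_center (a point): Centre of the spool of white thread, same size and make; not wanted, to be left standing.
Things that resemble listed ones, but are neither listed nor needed, are in the scene too. Leave any black, orange or purple look-alike of the part that bears white_spool_center alone.

How it is judged (in metres and radians):
On the way, in this order (a step that is already met when the one before it is completed fails the run):
1. the release lever is squeezed with the stop still at its first notch (value of joint release_lever above 0.25 rad and value of joint gauge_stop between -0.015 and 0.015 m), for 0.1 s.
2. with the lever still squeezed, the stop has been slid to the red spool (value of joint release_lever above 0.2 rad and horizontal distance between stop_mark and red_spool_center below 0.018 m), for 0.05 s.
At the end, for the whole second after the job is handed in: The stop rests in the notch opposite the red spool (its mark within 14 mm of the spool's centre, seen from above), the lever has sprung back (below 0.08 rad), and the three spools stand upright within 0.2 rad (horizontal distance between stop_mark and red_spool_center below 0.014 m and value of joint release_lever below 0.08 rad and velocity of joint gauge_stop between -0.01 and 0.01 m/s and angle between each of red_spool_center, green_spool_center, white_spool_center's own z axis and vertical below 0.2 rad); the robot touches nothing.
It fails at once if a spool was pushed more than 15 mm from its place (distance of any of red_spool_center, green_spool_center, white_spool_center from where it was at the start of the episode above 0.015 m).
It also fails if it takes over 32 s, if anything falls off the work surface, if the arm or the gripper's body presses on something with over 40 N, if the wrist force passes 120 N, or if a joint passes its speed limit or range.

ROBOT

A 7-joint arm with a two-finger parallel gripper is mounted at the origin on a cart in front of the work surface, level with it; the furniture and walls round the work are solid. World frame = base frame: x ahead of the robot, y to its left, z up, the work surface at z = 0. Lengths are in mm, angles in rad, forces in N, time in s.
With the tool pointing down it reaches from about 400 to 875 mm from the base axis. Payload 4.4 kg.
Tool frame: the origin (TCP) lies where the fingers leave the gripper's body, on its centre line; the fingertips stand 73 mm ahead of it and the grasp point (between the pads) lies 54 mm ahead of it; z points along the fingers, y is the line along which they close (so a half turn about z gives the same grasp; the last joint's range is limited). The gripper opens to 85 mm and grips with 20 to 120 N. Pads are 22 mm wide; open, the fingers measure 114 mm over their backs; the gripper's body (76 mm by 85 mm) begins 54 mm behind the grasp point. The pads swing forward as they close: fully open they stand 13 mm farther back than shut.
Start: joints at [1.173, 0.628, 0.038, 1.517, -0.027, 0.996, -0.02], TCP at [211.76, -614.552, 303.913] pointing down, gripper open.
Joint ranges: [-3.06, 3.06], [-0.37, 2.12], [-1.25, 1.32], [0.18, 2.47], [-1.1, 4.24], [0.23, 1.98], [-2.94, 2.94]. Speed limits (rad/s): [2.57, 2.57, 3.14, 3.14, 3.14, 3.14, 3.14].

INTERFACE

Orientations are given as [roll, pitch, yaw] about the fixed x, y, z axes, in that order (R = Rz(yaw) Ry(pitch) Rx(roll)).
In Python, from cell import ctrl gives the robot as it stands.
- The arm moves only by the tool send_rows, never from a script. Its argument "rows" is a list that holds one entry, the list of rows, each a list of 6 numbers: the shift along the tool's x, y, z in cm, then the turn, a rotation vector about the tool's x, y, z in rad. In form: [[[tx, ty, tz, wx, wy, wz], ...]]. A call has 1 to 10 rows; each row is the pose to reach, as a shift and turn from the pose commanded when the call began, along the tool's axes at that moment; what a row does not reach only later rows make up. A row lasts 1/10 s, in which the tool goes at most 50 mm and 8.59 degrees, less where a joint would pass 70% of its speed; a pose out of reach is approached as far as the arm can. A call with a gripper value outside its range is refused whole. "grip" is the closure in counts, from 0 (fully open) to 255 (shut), set as the call begins (left out, the last holds). The fingers move at their own pace and stop on an object; the grip force is fixed at half the most. Time passes only in rows, so rows that repeat a pose let the fingers close. It gives the time, the measured TCP pose, the force, the opening and the grip force at its end, in the units of the state.
- ctrl.read_state(): the state, without advancing time (a new reading comes with each control period).
- ctrl.get_image(name): name is "scene" or "side" or "wrist"; returns a dict with "pixels" (480x640x3 uint8, red, green, blue), "fx", "fy", "cx", "cy" (pixels), "extrinsics" (4x4, takes a point from camera to world coordinates); the wrist camera has in their place "mount" (4x4, takes a point from camera to tool coordinates, whose origin is the TCP and whose axes are the flange's). Camera axes: x right, y up, looking along -z (the intrinsics and any distortion apply to the point x, -y, -z); pixel columns grow to the right and rows downward; lengths in mm; the calibration is good to about 2 mm. A picture is of the moment at which its call begins: read the wrist's pose just before it. There is no depth.
- ctrl.finish_job(): hands the job in; it is judged then, once.
The state is a dict: "clock": time; "qpos": joint angles; "qd": joint speeds; "tau": joint torques, N m; "eef_pos": TCP position; "tool_rot": TCP orientation; "force": force on the tool from outside, world axes, zero at the start; "torque": the same for the moment, N m; "width": finger opening in mm; "gripper_force": force on a finger pad.
Only numpy, scipy, OpenCV 4.12 (cv2) and the standard library are available. Lean on these libraries where they do the work, as an engineer would, in place of code of your own. Each camera call takes 0.05 s, during which the arm holds its last target. There are 200 camera calls.

## Working session

There is one attempt and no reset: what is moved stays moved. The work goes in short steps, Python scripts to look and compute and a tool call to move; the robot and the scene stay as the last step left them, time stands still between calls to the robot, and variables do not carry over. Pictures are saved under pics/ and viewed, at most 10 in all, crops included, and the job is handed in when it is done.

Besides the shell and the picture viewer there is one more tool, called as name(argument=value, ...) on one line, values as JSON. send_rows: Moves the arm, as the interface text tells. Its arguments: {"type":"object","properties":{"rows":{"type":"array","items":{"type":"array","items":{"type":"array","items":{"type":"number"}}}},"grip":{"type":"number"}},"required":["rows"]}

```bash
mkdir -p pics
python3 - <<'E'
from cell import ctrl
import cv2,pickle
s=ctrl.read_state();print(s)
for n in("scene","side"):
    d=ctrl.get_image(n);pickle.dump(d,open(n+".pkl","wb"));cv2.imwrite(f"pics/{n}0.png",d["pixels"][:,:,::-1]);print(n,{k:v for k,v in d.items() if k!="pixels"})
E
```

```text
{'clock': 0.0, 'qpos': array([ 1.17320225,  0.6293175 ,  0.03844999,  1.51838461, -0.02699444,
        0.99628182, -0.01998833]), 'qd': array([ 0.00034559, -0.00033387,  0.00012872,  0.00057216, -0.00073269,
       -0.00071415, -0.0012759 ]), 'tau': array([ 6.64982163e-04, -5.63394821e+01,  1.22594163e+00, -1.93444902e+01,
        1.09511154e-02,  1.03374981e-02, -1.38521344e-05]), 'eef_pos': array([ 211.59480467, -614.0775364 ,  303.00234232]), 'tool_rot': array([-3.13971990e+00,  3.28771976e-05,  3.31801934e-01]), 'force': array([-0.04310948, -0.63334419, -0.57482471]), 'torque': array([-0.03906533, -0.04832645, -0.0106488 ]), 'gripper_force': 0.0, 'width': 85.19721976447606}
scene {'fx': 622.0489290016683, 'fy': 622.0489290016683, 'cx': 319.7599739506491, 'cy': 231.97619493291228, 'extrinsics': array([[-6.85182187e-01,  2.98758352e-01, -6.64280677e-01,
        -5.92349130e+01],
       [-7.28256457e-01, -2.64774037e-01,  6.32089584e-01,
         3.27225639e+02],
       [ 1.29577656e-02,  9.16863216e-01,  3.98991153e-01,
         4.56348664e+02],
       [ 0.00000000e+00,  0.00000000e+00,  0.00000000e+00,
         1.00000000e+00]])}
side {'fx': 498.70665171637484, 'fy': 498.70665171637484, 'cx': 311.33242435909244, 'cy': 233.718497642089, 'extrinsics': array([[ 9.93174849e-01, -6.79205615e-02,  9.48183301e-02,
         6.14926090e+02],
       [ 1.13506583e-01,  3.75824883e-01, -9.19712951e-01,
        -1.01428409e+03],
       [ 2.68323323e-02,  9.24198277e-01,  3.80969252e-01,
         4.22134962e+02],
       [ 0.00000000e+00,  0.00000000e+00,  0.00000000e+00,
         1.00000000e+00]])}
```

View pics/scene0.png

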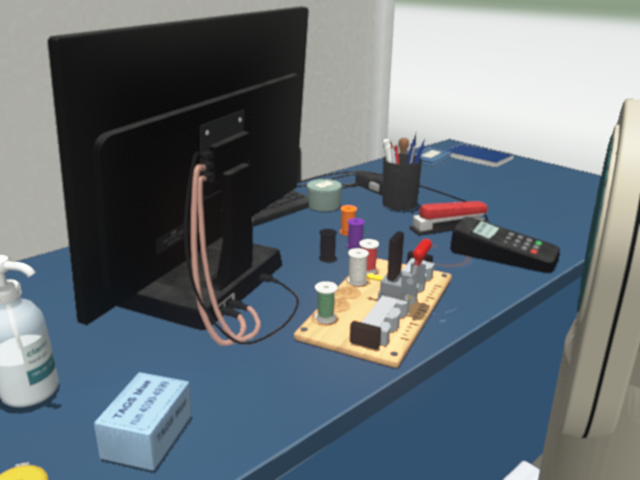

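View pics/side0.png

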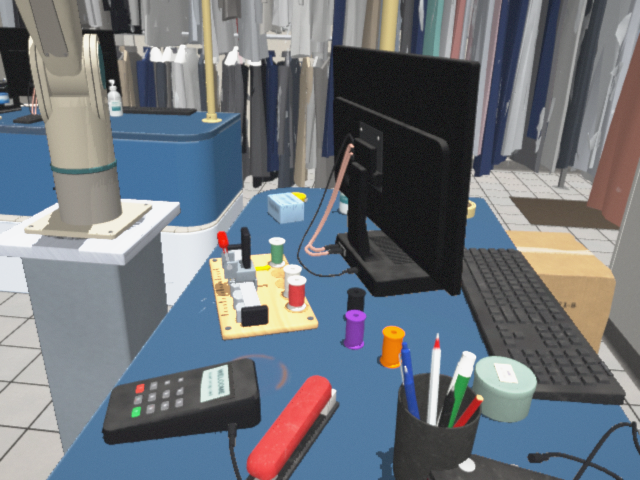

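The gauge is at about (375,310) in scene and (260,290) in side. The red thread spool is at scene (369,256) / side (297,292), white at (358,267) / (292,277), and green at (326,303) / (277,252). The black, purple and orange spools off the board are look-alikes. I'll confirm this in an enlarged crop.

Run:
```python
import cv2
a=cv2.imread("pics/scene0.png")[220:370,290:460];b=cv2.imread("pics/side0.png")[215:345,190:340]
cv2.imwrite("pics/c1.png",cv2.resize(a,(680,600),interpolation=cv2.INTER_CUBIC))
cv2.imwrite("pics/c2.png",cv2.resize(b,(690,598),interpolation=cv2.INTER_CUBIC))
```

```text
(no output)
```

View pics/c1.png

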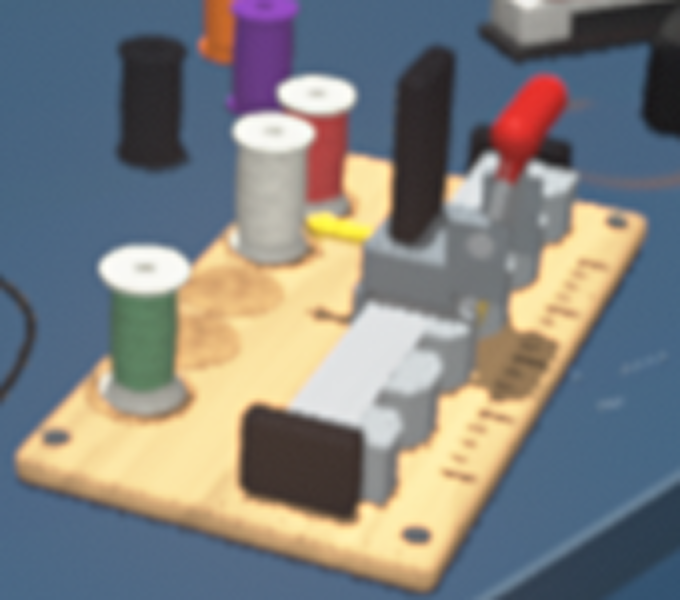

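View pics/c2.png

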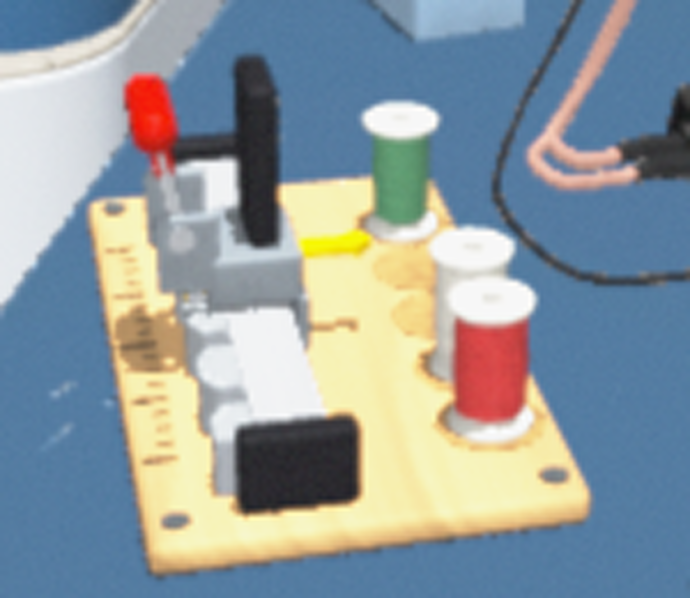

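Confirmed: on the board, red sits at the -y end seat, white is next to it, and green is at the far +y end. Red is therefore opposite gauge y=-80. Next I'll fit the gauge pose.

```bash
cat > h.py <<'E'
import numpy as np,pickle
def proj(d,P):
    T=np.linalg.inv(d["extrinsics"]);p=P@T[:3,:3].T+T[:3,3]
    return np.c_[d["cx"]+d["fx"]*p[:,0]/-p[:,2],d["cy"]-d["fy"]*p[:,1]/-p[:,2]]
E
python3 - <<'E'
import numpy as np,pickle
from scipy.optimize import least_squares
from h import proj
D={n:pickle.load(open(n+".pkl","rb")) for n in("scene","side")}
sc={'pp':(20,455),'mp':(432,572),'pm0':None,'mm':(645,220),'R':(317,95),'W':(273,132),'G':(145,268),'bar':(531,111),'post':(427,70)}
sd={'mm':(150,555),'pm':(590,495),'mp':(92,203),'pp':(435,180),'R':(492,300),'W':(473,246),'G':(400,119),'bar':(151,105),'post':(257,68)}
def model(k,q):
    x,y,a,bo,zt=q
    g={'p':1,'m':-1}
    if k=='R':P=(72,-80,zt)
    elif k=='W':P=(72,-40,zt)
    elif k=='G':P=(72,80,zt)
    elif k=='bar':P=(-25,0,105)
    elif k=='post':P=(12,0,118)
    else:P=(bo+72.5*g[k[0]],131*g[k[1]],12)
    c,s=np.cos(a),np.sin(a);return np.array([x+c*P[0]-s*P[1],y+s*P[0]+c*P[1],P[2]])
obs=[('scene',k,(290+v[0]/4,220+v[1]/4)) for k,v in sc.items() if v]+[('side',k,(190+v[0]/4.6,215+v[1]/4.6)) for k,v in sd.items()]
def res(q):return np.concatenate([proj(D[n],model(k,q)[None])[0]-v for n,k,v in obs])
r=least_squares(res,[480,-150,0,20,62],loss='soft_l1');print(r.x)
for (n,k,v),e in zip(obs,res(r.x).reshape(-1,2)):print(n,k,e.round(1))
for y in(0,-80):
    c,s=np.cos(r.x[2]),np.sin(r.x[2]);print(r.x[0]-s*y,r.x[1]+c*y)
E
```

```text
[ 4.24264524e+02 -2.83571954e+02  3.79307158e-01  2.49846709e+01
  5.89487855e+01]
scene pp [-2.8 -1.9]
scene mp [ 0.2 -2.5]
scene mm [ 0.  -2.8]
scene R [ 0.4 -0.9]
scene W [ 1.8 -0.2]
scene G [0.5 0.5]
scene bar [-5.3 -0.6]
scene post [-4.8 -4.1]
side mm [-0.8 -1.8]
side pm [ 0.3 -0.9]
side mp [-2.3 -1.3]
side pp [-2.4 -2.7]
side R [-2.2  0.2]
side W [-3.8  0.6]
side G [-2.4 -0.3]
side bar [2.3 0.5]
side post [ 2.  -0.6]
424.26452355922254 -283.5719541100412
453.88668059063826 -357.88566625528495
```

send_rows(rows=[[[0,-2,0,0,0,-0.03],[0,-5,0,0,0,-0.08],[0,-9,0,0,0,-0.14],[0,-13,0,0,0,-0.2],[0,-17,0,0,0,-0.26],[0,-20,0,0,0,-0.3],[0,-21,0,0,0,-0.318],[0,-21,0,0,0,-0.318]]], grip=0)

```text
clock: 0.9
eef_pos: [143.0, -415.3, 304.1]
tool_rot: [-3.141, -0.0, 0.65]
force: [-0.1, -0.9, 0.4]
width: 85.8
gripper_force: 0.0
```

send_rows(rows=[[[1.5,0,0,0,0,-0.08],[4.5,0,0,0,0,-0.22],[8,0,0,0,0,-0.36],[11.5,0,0,0,0,-0.5],[15,0,0,0,0,-0.64],[18.5,0,0,0,0,-0.78],[22,-0.1,0,0,0,-0.92],[25,-0.2,0,0,0,-1.06],[27,-0.3,0,0,0,-1.2],[27.7,-0.3,0,0,0,-1.3]]])

```text
clock: 1.9
eef_pos: [365.9, -245.3, 304.1]
tool_rot: [3.138, 0.001, 1.957]
force: [-0.3, -0.9, -0.1]
width: 85.2
gripper_force: 0.0
```

Run:
```python
from cell import ctrl
import cv2,pickle
s=ctrl.read_state();d=ctrl.get_image("wrist");pickle.dump((s,d),open("w1.pkl","wb"));cv2.imwrite("pics/w1.png",d["pixels"][:,:,::-1]);print(s["eef_pos"],s["tool_rot"],d["mount"],d["fx"],d["cx"],d["cy"],[k for k in d])
```

```text
[ 365.90201935 -245.31288096  304.07470697] [3.13798983e+00 8.61626437e-04 1.95720444e+00] [[ 4.95111667e-04  9.64580643e-01  2.63787677e-01  6.63996646e+01]
 [ 9.99999048e-01 -8.17384171e-04  1.11196155e-03 -3.63069610e-02]
 [ 1.28819246e-03  2.63786875e-01 -9.64580129e-01 -7.01080488e+01]
 [ 0.00000000e+00  0.00000000e+00  0.00000000e+00  1.00000000e+00]] 405.47911882815896 314.8021576499266 236.02497582951483 ['pixels', 'fx', 'fy', 'cx', 'cy', 'mount']
```

View pics/w1.png

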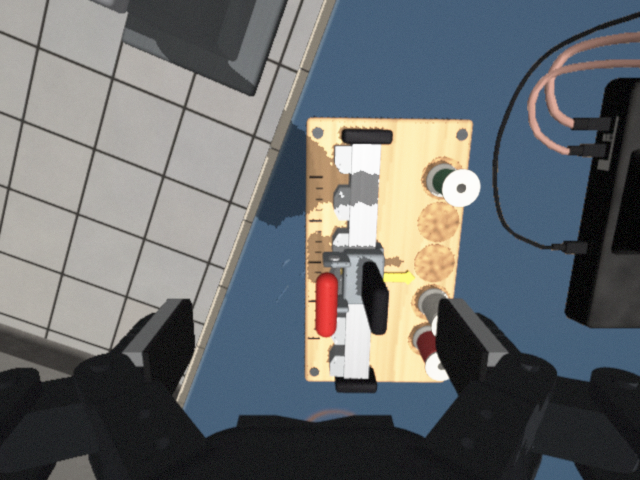

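The wrist view shows the gauge with +y toward the top. The red bar is centred at (327,305), the post is at about (376,300) with its top face near its lower end, and the spool tops are green (461,188) and red (441,366). The board corners are (308,118), (472,121), (306,381) and (456,381).

```bash
cat >> h.py <<'E'
from scipy.spatial.transform import Rotation as Ro
def bp(s,d,uv,z):
    R=Ro.from_euler('xyz',s["tool_rot"]).as_matrix();M=d["mount"]
    r=R@M[:3,:3]@np.array([(uv[0]-d["cx"])/d["fx"],-(uv[1]-d["cy"])/d["fy"],-1]);o=R@M[:3,3]+s["eef_pos"]
    return o+r*(z-o[2])/r[2]
E
python3 - <<'E'
import pickle,numpy as np,cv2
from h import *
s,d=pickle.load(open("w1.pkl","rb"))
L={}
for n,uv,z in[("TL",(308,118),12),("TR",(472,121),12),("BL",(306,381),12),("BR",(456,381),12),("bar",(327,305),105),("G",(461,188),60),("R",(441,366),60),("barT",(327,275),105),("barB",(327,336),105)]:
    L[n]=bp(s,d,uv,z)[:2];print(n,L[n].round(1))
c=sum(L[k] for k in("TL","TR","BL","BR"))/4;print("centre",c)
v=L["G"]-L["R"];a=np.arctan2(-v[0],v[1]);print("yaw",a,np.hypot(*v))
for p,q in(("TL","BL"),("TR","BR"),("barT","barB")):
    v=L[p]-L[q];print(np.arctan2(-v[0],v[1]),np.hypot(*v))
gx=np.array([np.cos(.375),np.sin(.375)]);gy=np.array([-gx[1],gx[0]])
for k in L:print(k,(L[k]@gx).round(1),(L[k]@gy).round(1))
a=d["pixels"][235:350,300:400,::-1];cv2.imwrite("pics/w1c.png",cv2.resize(a,None,fx=5,fy=5,interpolation=cv2.INTER_CUBIC))
E
```

```text
TL [ 333.9 -180.6]
TR [ 465.4 -129.6]
BL [ 428.7 -421.9]
BR [ 571.6 -364. ]
bar [ 396.7 -296.5]
G [ 464.6 -184.6]
R [ 521.7 -331.5]
barT [ 387.8 -275.2]
barB [ 406.3 -319.5]
centre [ 449.88711876 -274.03174795]
yaw 0.37042719371535165 157.61252207069091
0.3745479040370137 259.33272435221653
0.42554413632268817 257.2826137689977
0.39486604181150436 47.96535035167665
TL 244.5 -290.3
TR 385.6 -291.1
BL 244.4 -549.6
BR 398.5 -548.0
bar 260.5 -421.2
G 364.7 -342.0
R 364.0 -499.6
barT 260.0 -398.1
barB 261.0 -446.1
```

View pics/w1c.png

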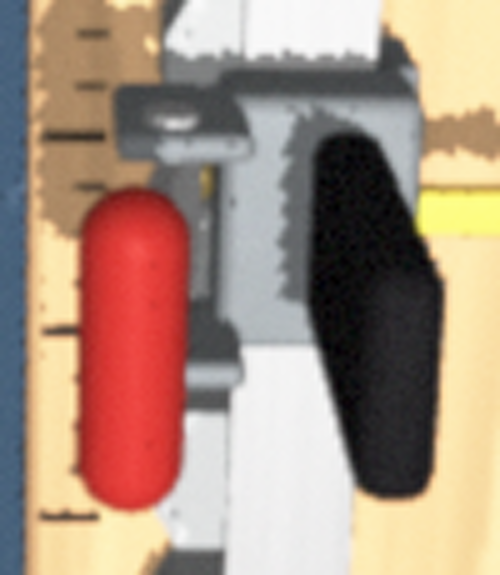

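send_rows(rows=[[[-1.5,0.8,0,0,0,0.011],[-4,2.1,1,0,0,0.011],[-5.9,3.1,3,0,0,0.011],[-5.9,3.1,6,0,0,0.011],[-5.9,3.1,9,0,0,0.011],[-5.9,3.1,9.5,0,0,0.011],[-5.9,3.1,9.5,0,0,0.011]]])

```text
clock: 2.65
eef_pos: [412.9, -289.8, 208.2]
tool_rot: [-3.141, -0.001, 1.937]
force: [0.2, -0.3, 0.5]
width: 85.3
gripper_force: 0.0
```

Run:
```python
from cell import ctrl
import cv2,pickle
s=ctrl.read_state();d=ctrl.get_image("wrist");pickle.dump((s,d),open("w2.pkl","wb"));cv2.imwrite("pics/w2.png",d["pixels"][:,:,::-1]);print(s["eef_pos"],s["tool_rot"],s["force"])
```

```text
[ 412.92327038 -289.83980455  208.20539267] [-3.14087956e+00 -1.27226051e-03  1.93700983e+00] [ 0.24813544 -0.33095475  0.5215852 ]
```

View pics/w2.png

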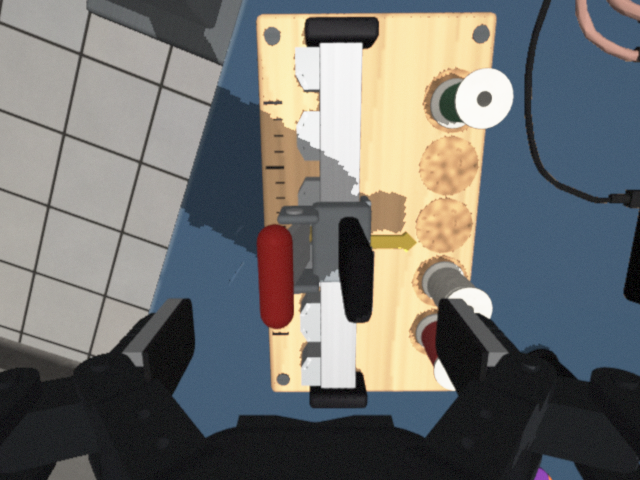

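The view shows the bar axis at u=276 (centre v=277) and the post top face at u≈346–373, v≈300. The stop lies between the open fingers, and the spools stand clear of the right finger.

Run:
```python
import pickle
from h import *
s,d=pickle.load(open("w2.pkl","rb"))
gx=np.array([np.cos(.375),np.sin(.375)]);gy=np.array([-gx[1],gx[0]])
e=s["eef_pos"][:2];print("tcp",e@gx,e@gy)
for n,uv,z in[("bar",(276,277),105),("barL",(259,277),105),("postR",(373,300),118),("postL",(345,300),118),("G",(484,99),60),("barT",(276,226),105),("barB",(277,327),105)]:
    p=bp(s,d,uv,z)[:2];print(n,(p@gx).round(1),(p@gy).round(1))
```

```text
tcp 278.06789210812383 -420.94059782842396
bar 260.1 -421.0
barL 252.3 -421.0
postR 302.7 -426.9
postL 290.7 -426.8
G 364.8 -342.2
barT 260.9 -397.1
barB 259.7 -446.2
```

send_rows(rows=[[[0,0.3,1,0,0,-0.008],[0,0.7,3,0,0,-0.008],[0,0.7,4.8,0,0,-0.008],[0,0.7,5.3,0,0,-0.008],[0,0.7,5.3,0,0,-0.008],[0,0.7,5.3,0,0,-0.008]]])

```text
clock: 3.3
eef_pos: [419.8, -287.1, 156.7]
tool_rot: [3.141, 0.001, 1.947]
force: [0.6, -0.9, -0.0]
width: 85.3
gripper_force: 0.0
```

send_rows(rows=[[[0,0,0,0,0,0],[0,0,0,0,0,0],[0,0,0,0,0,0],[0,0,0,0,0,0],[0,0,0,0,0,0],[0,0,0,0,0,0],[0,0,0,0,0,0],[0,0,0,0,0,0]]], grip=110)

```text
clock: 4.1
eef_pos: [416.3, -288.2, 156.2]
tool_rot: [-3.136, -0.001, 1.945]
force: [-6.8, -2.6, 5.0]
width: 48.5
gripper_force: 3.4
```

send_rows(rows=[[[0,0.2,0,0,0,0],[0,0.2,0,0,0,0],[0,0.2,0,0,0,0],[0,0.2,0,0,0,0],[0,0.2,0,0,0,0],[0,0.2,0,0,0,0]]], grip=165)

```text
clock: 4.7
eef_pos: [420.7, -287.1, 157.2]
tool_rot: [-3.141, 0.002, 1.946]
force: [-3.7, -1.4, 9.5]
width: 33.0
gripper_force: 60.0
```

send_rows(rows=[[[-0.5,0,0,0,0,0],[-1.5,0,0,0,0,0],[-2.5,0,0,0,0,0],[-3.5,0,0,0,0,0],[-4.5,0,0,0,0,0],[-5.5,0,0,0,0,0],[-6.5,0,0,0,0,0],[-7.3,0,0,0,0,0],[-7.8,0,0,0,0,0],[-8,0,0,0,0,0]]])

```text
clock: 5.7
eef_pos: [450.0, -361.9, 157.2]
tool_rot: [-3.14, 0.002, 1.945]
force: [-1.8, -1.0, 8.9]
width: 32.9
gripper_force: 59.9
```

send_rows(rows=[[[0,0,0,0,0,0],[0,0,0,0,0,0],[0,0,0,0,0,0]]])

```text
clock: 6.0
eef_pos: [450.0, -362.0, 157.2]
tool_rot: [-3.141, 0.002, 1.945]
force: [-1.3, -1.3, 6.4]
width: 32.8
gripper_force: 60.0
```

Run:
```python
from cell import ctrl
import cv2
a=ctrl.get_image("scene")["pixels"][210:380,290:470,::-1];b=ctrl.get_image("wrist")["pixels"][:,:,::-1]
cv2.imwrite("pics/m.png",cv2.hconcat([cv2.resize(a,(400,378)),cv2.resize(b,(400,378))]))
```

```text
(no output)
```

View pics/m.png

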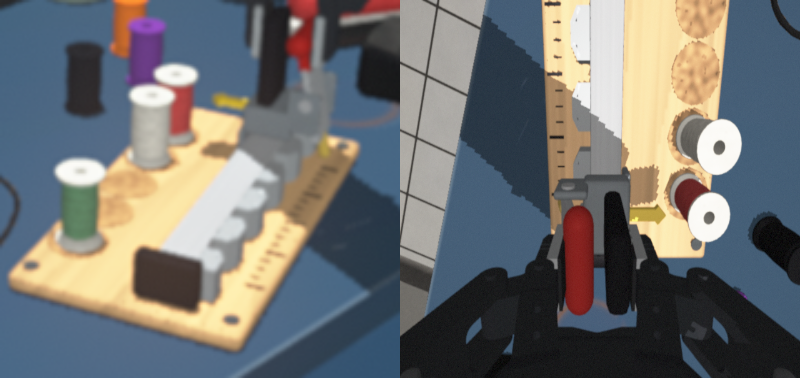

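The stop has reached the red spool: the pointer (647,214) lines up with the red spool and all spools are upright. I'll release, then lift straight up and back away.

send_rows(rows=[[[0,0,0,0,0,0],[0,0,0,0,0,0],[0,0,0,0,0,0],[0,0,0,0,0,0],[0,0,0,0,0,0],[0,0,0,0,0,0],[0,0,0,0,0,0],[0,0,0,0,0,0],[0,0,0,0,0,0],[0,0,0,0,0,0]]], grip=0)

```text
clock: 7.1
eef_pos: [450.5, -360.5, 155.9]
tool_rot: [3.142, 0.0, 1.947]
force: [-0.1, 0.0, -0.4]
width: 85.7
gripper_force: 0.0
```

send_rows(rows=[[[0,-0.3,-0.5,0,0,0],[0,-0.3,-2,0,0,0],[0,-0.3,-4,0,0,0],[0,-0.3,-7,0,0,0],[0,-0.3,-10,0,0,0],[0,-0.3,-12,0,0,0],[0,-0.3,-12,0,0,0]]])

```text
clock: 7.8
eef_pos: [448.9, -362.5, 279.3]
tool_rot: [3.138, 0.005, 1.946]
force: [0.7, -0.1, -0.7]
width: 85.3
gripper_force: 0.0
```

Run:
```python
from cell import ctrl
import cv2
a=ctrl.get_image("scene")["pixels"][210:380,290:470,::-1];b=ctrl.get_image("wrist")["pixels"][:,:,::-1]
cv2.imwrite("pics/m2.png",cv2.hconcat([cv2.resize(a,(400,378)),cv2.resize(b,(400,378))]))
```

```text
(no output)
```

View pics/m2.png

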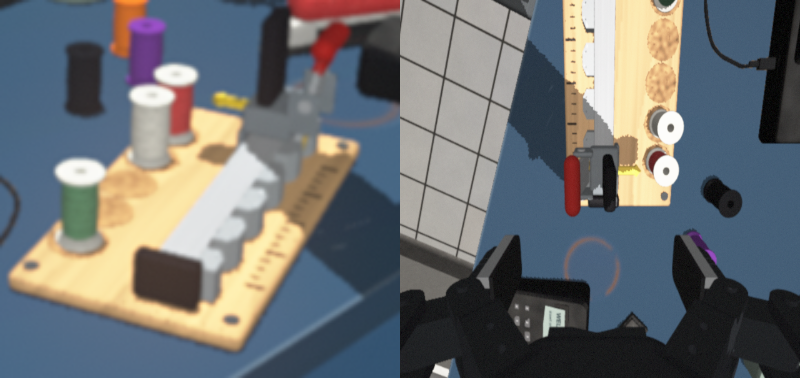

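The lever has sprung back, the pointer at (628,170) is opposite the red spool, all three spools are upright, and the gripper is clear.

```bash
python3 -c "
from cell import ctrl
print(ctrl.finish_job())"
```

```text
the job is handed in; nothing more can be done
None
```

I handed in the job with the stop released opposite the red spool. The last picture shows the lever sprung back, all three spools upright and the gripper clear. Handing in returned no verdict.

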